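Jog the lathe tool in by four clicks and record the position

TASK

The tool stands four clicks short of the work. With a fingertip, push the handwheel of the lathe's console round clockwise (seen from above) by its upright spinner until the wheel rests in the fourth click from where it stands now, exactly four, and then press the position-record button, the one of the two round push buttons that is next to the handwheel, all the way down and let it come up again. Push only, never pinch the spinner between the fingers, and leave the other button, the emergency stop, the two pointer knobs and the loose things standing about as they are.

Things in the scene. Friction and masses are not known exactly. Their poses are not given: they have to be found in the camera images.
- console: the lathe's operator console, a grey metal box fixed on the bench, 200 x 350 x 75 mm (its x, y, z), its top a level grey plate. Origin: centre of its underside; -x faces the robot; yaw up to 0.35 rad. On top, console x, y in mm: handwheel axis (-15, 100), position-record button (-45, -20), feed-hold button (-45, -80), pointer knobs (45, -20) and (45, -80), emergency stop (40, -140)
- handwheel (a joint): the black handwheel, a disc 100 mm across and 18 mm thick, axis upright. Value: angle turned clockwise seen from above since the start, rad. It starts at 0, resting in a click, with the spinner anywhere round the circle, and turns endlessly both ways. 25 clicks a turn, one each 0.2513 rad (14.4 degrees, 9 mm of spinner path)
- wheel_centre (a point): centre of the handwheel's flat upper face, on its axis, 99 mm above the bench. A sprung ball makes the clicks: leaving one takes about 3 N on the spinner; past halfway between two clicks the wheel snaps on by itself into the next, ahead of the finger; let go, it drops into the nearest. Pushed faster than about 100 mm/s it may run on into a further click
- spinner_top (a point): centre of the top of the spinner, a plain metal upright post on the handwheel, 14 mm in diameter, 26 mm high from the wheel's face (99 mm) to its top (125 mm above the bench), its axis 36 mm from the wheel's axis. It does not move on the wheel
- record_button (a joint): position-record button, travel in m: 0 up, 0.006 fully down; a spring (about 1.5 N at the start, 5 N fully down) brings it up again
- record_button_top (a point): centre of the position-record button's top: a grey round head 26 mm in diameter in a steel ring 42 mm in diameter and 12 mm high; when up, the top is 22 mm above the console's plate (97 mm above the bench). It is the front-row button next to the handwheel
- hold_button (a joint): feed-hold button, just like the position-record button and 60 mm from it, on the side away from the handwheel; travel in m, 0 up. Not to be pressed
- estop (a joint): emergency stop, red mushroom head 40 mm in diameter, 36 mm high, rear right of the console; travel in m, 0 up. Not to be pressed
- mode_knob (a joint): mode selector, black pointer knob 36 mm in diameter and 26 mm high, behind the position-record button; angle in rad, 0 at the start. To be left
- override_knob (a joint): feed override, a knob like the mode selector, behind the feed-hold button; angle in rad, 0 at the start. To be left
- stud_a: turned steel stud 23 mm in diameter, 48 mm high, loose, standing on the console's rear edge between the handwheel and the mode selector; origin under its centre
- stud_b: a like stud, loose, standing on the console's front right corner, beside the feed-hold button; origin under its centre
- feeler_gauge: closed feeler gauge, loose, 100 x 14 x 13 mm, lying on the console behind the handwheel; origin under its centre, its y lengthwise
- caliper: sliding caliper, loose, 240 x 80 x 14 mm, lying on the bench beside the console; origin under its middle
- chuck_key: T-shaped chuck key, loose, 105 mm long, 120 mm across the bar, lying on the bench; origin under its bar end
- oil_bottle: white oil bottle, loose, 64 mm in diameter, 175 mm high, standing on the bench beside the console; origin under its centre
- chip_brush: chip brush, loose, 220 mm long, lying on the bench; origin under its middle
- insert_box: flat plastic box of cutting inserts, loose, 58 x 34 x 19 mm, on the bench in front of the console; origin under its centre

How it is judged:
By the outcome, as a careful person would: the job done as asked, in the order asked, and still so for the second after the job is handed in, with the robot touching nothing.
It also fails if it takes over 51 s, if anything falls off the work surface, if the arm or the gripper's body presses on something with over 40 N, if the wrist force passes 120 N, or if a joint passes its speed limit or range.

ROBOT

A 7-joint arm with a two-finger parallel gripper is mounted at the origin on the work surface. World frame = base frame: x ahead of the robot, y to its left, z up, the work surface at z = 0. Lengths are in m, angles in rad, forces in N, time in s.
With the tool pointing down it reaches from about 0.4 to 0.85 m from the base axis. Payload 10.4 kg.
Tool frame: the origin (TCP) lies between the finger pads; the fingertips stand 8 mm ahead of it and the grasp point (between the pads) lies 11 mm behind it (arm.tcp_to_tips is the distance from the TCP to the fingertips, in m); z points along the fingers, y is the line along which they close (so a half turn about z gives the same grasp; the last joint's range is limited). The gripper opens to 85 mm and grips with 20 to 120 N. Pads are 22 mm wide; open, the fingers measure 114 mm over their backs; the gripper's body (76 mm by 85 mm) begins 54 mm behind the grasp point. The pads swing forward as they close: fully open they stand 13 mm farther back than shut.
Start: joints at [1.201, 0.332, -0.065, 1.46, 0.022, 1.35, -0.088], TCP at [0.212, -0.588, 0.239] pointing down, gripper open.
Joint ranges: [-2.6, 2.6], [-0.5, 2.12], [-1.47, 1.34], [0.16, 2.42], [-1.27, 4.41], [0.06, 2.06], [-2.6, 2.6]. Speed limits (rad/s): [2.22, 2.22, 2.79, 2.79, 3.14, 3.14, 3.14].

INTERFACE

Orientations are given as a 3x3 rotation matrix whose columns are the frame's x, y, z axes.
In Python, from station import arm, vision gives the robot as it stands.
- The arm moves only by the tool servo_tool, never from a script. Its argument "motion" is one flat list of numbers, 5 for each row, row after row: the closure, from -1 (fully open) to 1 (shut), then the shift along the tool's x, y, z each as a share of 20 mm, from -1 to 1, then the turn about the tool's z as a share of 5 degrees, from -1 to 1. In form: [gripper, dx, dy, dz, yaw, gripper, dx, dy, dz, yaw, ...]. A call has 1 to 5 rows; each row shifts and turns the commanded pose from where the row before left it, along the tool's axes as they then stand; what a row does not reach is not made up. A row lasts 1/12 s, in which the tool goes at most 41.7 mm and 7.16 degrees, less where a joint would pass 70% of its speed; a pose out of reach is approached as far as the arm can. A call with a number of a shift or a turn outside -1 to 1 is refused whole. A call with a gripper value outside its range is refused whole. The fingers move at their own pace and stop on an object; "newtons" is the grip in N (left out, the last holds). Time passes only in rows, so rows that do not move let the fingers close. It gives the time, the measured TCP pose, the force, the opening and the grip force at its end, in the units of the state.
- arm.state(): the state, without advancing time (a new reading comes with each control period).
- vision.grab_frame(name): name is "scene" or "top" or "wrist"; returns a dict with "image" (400x640x3 uint8, blue, green, red), "z_map" (400x640 float32, m along the optical axis (not along the pixel's ray), 0 where there is no reading), "fovy" (degrees; the focal length in pixels is half the picture's height over the tangent of half this angle, whatever the lens; pixels are square), "cx", "cy" (the principal point, pixels), "dist" ([k1, k2, p1, p2, k3] as OpenCV has them; the pictures are not rectified), "world_to_cam" (4x4, takes a point from world to camera coordinates); the wrist camera has in their place "tool_from_camera" (4x4, takes a point from camera to tool coordinates, whose origin is the TCP and whose axes are the flange's). Camera axes: x right, y down, z forward; pixel columns grow to the right and rows downward; lengths in m; the calibration is good to about 2 mm. A picture is of the moment at which its call begins: read the wrist's pose just before it.
- arm.sign_off(): hands the job in; it is judged then, once.
The state is a dict: "time_s": time; "joint_positions": joint angles; "qd": joint speeds; "tau": joint torques, N m; "tool_pos": TCP position; "orientation": TCP orientation; "contact_force": force on the tool from outside, world axes, zero at the start; "torque": the same for the moment, N m; "opening": opening from 0.0 (shut) to 1.0 (fully open); "gripper_force": force on a finger pad.
Only numpy, scipy, OpenCV 4.12 (cv2) and the standard library are available. Lean on these libraries where they do the work, as an engineer would, in place of code of your own. Each camera call takes 0.05 s, during which the arm holds its last target. There are 200 camera calls.

## Working session

There is one attempt and no reset: what is moved stays moved. The work goes in short steps, Python scripts to look and compute and a tool call to move; the robot and the scene stay as the last step left them, time stands still between calls to the robot, and variables do not carry over. Pictures are saved under pics/ and viewed, at most 10 in all, crops included, and the job is handed in when it is done.

Besides the shell and the picture viewer there is one more tool, called after ">>>" in YAML: its name, and indented under it one key for each argument. servo_tool: Moves the arm, as the interface text tells. Its arguments: {"type":"object","properties":{"motion":{"type":"array"},"newtons":{"type":"number"}},"required":["motion"]}

```bash
mkdir -p pics
cat > h.py <<'E'
import numpy as np, cv2
from station import arm, vision
def K(f):
    F=200/np.tan(np.radians(f["fovy"])/2); return np.array([[F,0,f["cx"]],[0,F,f["cy"]],[0,0,1.]])
def cloud(f, T=None):
    # world xyz per pixel
    v,u=np.mgrid[0:400,0:640]; p=np.stack([u,v],-1).reshape(-1,1,2).astype(float)
    n=cv2.undistortPoints(p,K(f),np.array(f["dist"],float)).reshape(400,640,2)
    z=f["z_map"][...,None]; P=np.concatenate([n*z,z,np.ones_like(z)],-1)
    if T is None: T=np.linalg.inv(f["world_to_cam"])
    W=(P@np.asarray(T).T)[...,:3]; W[f["z_map"]==0]=np.nan; return W
E
python3 - <<'E'
from h import *
s=arm.state(); print(s["time_s"],s["tool_pos"],s["orientation"],s["contact_force"],s["opening"],arm.tcp_to_tips)
for n in("scene","top"):
    f=vision.grab_frame(n); cv2.imwrite(f"pics/{n}0.png",f["image"]); W=cloud(f); np.save(n+".npy",W)
    print(n,f["fovy"],np.linalg.inv(f["world_to_cam"])[:3,3])
E
```

```text
0.0 [ 0.21232327 -0.58744071  0.23853775] [[ 9.40439179e-01  3.39961585e-01 -5.21311273e-04]
 [ 3.39961981e-01 -9.40438296e-01  1.28984008e-03]
 [-5.17650080e-05 -1.39024215e-03 -9.99999032e-01]] [-0.49136994  0.72381626  0.50334281] 0.9997287577237636 0.008
scene 48.51281314839035 [ 1.00182405 -0.70760601  1.0118129 ]
top 52.486646934860644 [ 3.61929281e-01 -1.04868649e-03  1.10598419e+00]
```

View pics/top0.png

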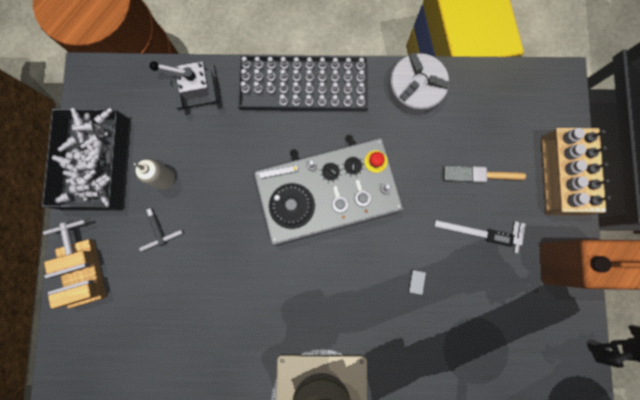

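View pics/scene0.png

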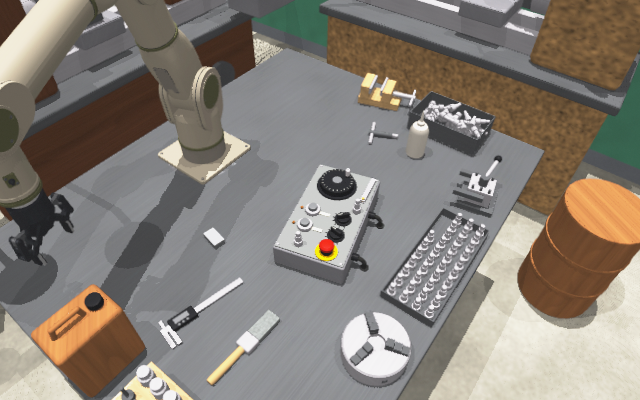

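The top view shows the console with its wheel near px (291,206), the spinner as a light spot near (278,197), the record button at (340,204) and hold at (363,198). In the scene view the spinner is at (348,171). Now I'll measure these.

```bash
cat > m.py <<'E'
from h import *
W=np.load("top.npy"); S=np.load("scene.npy")
def box(W,z0,z1,c=None,r=9):
    m=(W[...,2]>z0)&(W[...,2]<z1)&(abs(W[...,0]-.36-0.1)<.25)&(abs(W[...,1]-.03)<.25)
    if c is not None: m&=np.hypot(W[...,0]-c[0],W[...,1]-c[1])<r
    return W[m]
for n,X in(("top",W),("scene",S)):
    p=box(X,.070,.080); print(n,len(p),np.median(p[:,2]))
    (c,sz,a)=cv2.minAreaRect(p[:,:2].astype(np.float32)); print(c,sz,a)
    w=box(X,.095,.103); (cw,rw)=cv2.minEnclosingCircle(w[:,:2].astype(np.float32)); 
    t=box(X,.094,.130)
    # report clusters of raised pixels
    m=((X[...,2]>.090)&(X[...,2]<.14)&(abs(X[...,0]-.46)<.25)&(abs(X[...,1]-.03)<.25)).astype(np.uint8)
    k,l,st,ce=cv2.connectedComponentsWithStats(m)
    for i in range(1,k):
        q=X[l==i]
        if len(q)>4: print(ce[i].round(1),len(q),q.mean(0).round(4),np.ptp(q,axis=0).round(3),"zmax",q[:,2].max().round(4))
E
python3 m.py
```

```text
top 7047 0.07442518162475564
(0.5361167788505554, -0.011630892753601074) (0.19750674068927765, 0.34689095616340637) 15.810857772827148
[376.8 159.3] 193 [ 0.6116 -0.1347  0.1075] [0.038 0.037 0.02 ] zmax 0.1136
[353.3 164.3] 53 [ 0.6001 -0.0762  0.0989] [0.033 0.013 0.01 ] zmax 0.1035
[311.4 165. ] 53 [0.5952 0.0299 0.1066] [0.019 0.018 0.034] zmax 0.1235
[330.6 169.9] 62 [ 0.585  -0.0187  0.0987] [0.025 0.028 0.015] zmax 0.1047
[385.9 188.7] 54 [ 0.5367 -0.157   0.1068] [0.02  0.02  0.035] zmax 0.1251
[291. 205.] 1229 [0.4945 0.0799 0.0981] [0.098 0.096 0.038] zmax 0.1279
[362.9 197.6] 80 [ 0.5152 -0.1005  0.0958] [0.023 0.025 0.011] zmax 0.1011
[340.3 203.8] 83 [ 0.499  -0.0437  0.0958] [0.028 0.023 0.011] zmax 0.1012
scene 4277 0.07615474709028891
(0.5402454137802124, -0.01287105679512024) (0.1999961882829666, 0.35010990500450134) 16.007436752319336
[337.1 181.1] 707 [0.5012 0.0765 0.1   ] [0.099 0.101 0.038] zmax 0.1287
[356.9 205.3] 67 [0.6024 0.0273 0.1047] [0.022 0.02  0.035] zmax 0.125
[312.8 206.8] 73 [ 0.504  -0.0447  0.0959] [0.027 0.038 0.012] zmax 0.1016
[342.9 215. ] 69 [ 0.589  -0.0209  0.0984] [0.027 0.027 0.015] zmax 0.1054
[304.3 221.9] 74 [ 0.5192 -0.1031  0.0966] [0.03  0.031 0.014] zmax 0.1035
[336.2 230.9] 68 [ 0.6065 -0.078   0.0988] [0.034 0.026 0.017] zmax 0.1066
[297.8 237.7] 77 [ 0.544  -0.1622  0.1065] [0.022 0.017 0.036] zmax 0.1263
[326.4 245.7] 178 [ 0.6187 -0.1391  0.1083] [0.038 0.038 0.025] zmax 0.1153
```

Run:
```python
from h import *
for n,c in(("top",(.4945,.0799)),("scene",(.4985,.0785))):
    X=np.load(n+".npy"); m=(X[...,2]>.112)&(X[...,2]<.135)&(np.hypot(X[...,0]-c[0],X[...,1]-c[1])<.06)
    q=X[m]; a=q.mean(0); d=a[:2]-c; print(n,len(q),a.round(4),np.ptp(q,axis=0).round(3),"r",np.hypot(*d).round(4),"ang",np.degrees(np.arctan2(d[1],d[0])).round(1))
f=vision.grab_frame("wrist"); print(np.round(f["tool_from_camera"],3),f["fovy"])
```

```text
top 28 [0.5092 0.1122 0.1223] [0.013 0.011 0.015] r 0.0354 ang 65.6
scene 24 [0.5135 0.1115 0.1223] [0.011 0.014 0.014] r 0.0363 ang 65.5
[[-0.    -0.952 -0.307  0.078]
 [ 1.    -0.     0.001  0.   ]
 [-0.001 -0.307  0.952 -0.135]
 [ 0.     0.     0.     1.   ]] 69.23102845253894
```

```bash
cat >> h.py <<'E'
def plan(txy,tz,th,step=20.,via=None,g=1):
    """rows to go straight to txy (m), tz, heading th (deg), step mm per row"""
    s=arm.state(); p=s["tool_pos"]; R=s["orientation"]; h=np.degrees(np.arctan2(R[1,0],R[0,0]))
    d=np.array([txy[0]-p[0],txy[1]-p[1],tz-p[2]])*1e3; dh=(th-h+180)%360-180
    n=int(np.ceil(max(np.linalg.norm(d[:2])/step,abs(d[2])/step,abs(dh)/5,1))); nh=int(np.ceil(max(abs(dh)/5,1)))
    print("at",p.round(4),"h",round(h,2),"F",s["contact_force"].round(2),"t",s["time_s"],"rows",n)
    hh=h; out=[]
    for k in range(n):
        a=np.radians(hh); v=d/n/20; t=-dh/nh/5 if k<nh else 0
        out.append([g,*np.round([v[0]*np.cos(a)+v[1]*np.sin(a), v[0]*np.sin(a)-v[1]*np.cos(a), -v[2], t],2)]); hh-=t*5
    for i in range(0,n,5): print([float(x) if x!=int(x) else int(x) for r in out[i:i+5] for x in r])
E
python3 -c "
from h import *
plan((.497,.08),.239,126.7)"
```

```text
at [ 0.2124 -0.5875  0.2387] h 19.87 F [-0.4   0.02  1.02] t 0.15 rows 37
[1, 0.67, -0.72, 0, -0.97, 1, 0.73, -0.66, 0, -0.97, 1, 0.78, -0.59, 0, -0.97, 1, 0.83, -0.53, 0, -0.97, 1, 0.87, -0.45, 0, -0.97]
[1, 0.9, -0.38, 0, -0.97, 1, 0.93, -0.3, 0, -0.97, 1, 0.96, -0.22, 0, -0.97, 1, 0.97, -0.14, 0, -0.97, 1, 0.98, -0.06, 0, -0.97]
[1, 0.98, 0.03, 0, -0.97, 1, 0.97, 0.11, 0, -0.97, 1, 0.96, 0.19, 0, -0.97, 1, 0.94, 0.27, 0, -0.97, 1, 0.92, 0.35, 0, -0.97]
[1, 0.88, 0.43, 0, -0.97, 1, 0.84, 0.5, 0, -0.97, 1, 0.8, 0.57, 0, -0.97, 1, 0.75, 0.64, 0, -0.97, 1, 0.69, 0.7, 0, -0.97]
[1, 0.63, 0.75, 0, -0.97, 1, 0.56, 0.8, 0, -0.97, 1, 0.49, 0.85, 0, 0, 1, 0.49, 0.85, 0, 0, 1, 0.49, 0.85, 0, 0]
[1, 0.49, 0.85, 0, 0, 1, 0.49, 0.85, 0, 0, 1, 0.49, 0.85, 0, 0, 1, 0.49, 0.85, 0, 0, 1, 0.49, 0.85, 0, 0]
[1, 0.49, 0.85, 0, 0, 1, 0.49, 0.85, 0, 0, 1, 0.49, 0.85, 0, 0, 1, 0.49, 0.85, 0, 0, 1, 0.49, 0.85, 0, 0]
[1, 0.49, 0.85, 0, 0, 1, 0.49, 0.85, 0, 0]
```

>>> servo_tool:
  motion: [1, 0.67, -0.72, 0, -0.97, 1, 0.73, -0.66, 0, -0.97, 1, 0.78, -0.59, 0, -0.97, 1, 0.83, -0.53, 0, -0.97, 1, 0.87, -0.45, 0, -0.97]
  newtons: 30

```text
time_s: 0.57
tool_pos: [0.2513, -0.4965, 0.239]
orientation: [[0.715, 0.699, -0.0], [0.699, -0.715, 0.0], [0.0, -0.0, -1.0]]
contact_force: [-0.3, 0.1, 0.1]
opening: 0.297
gripper_force: 0.0
```

>>> servo_tool:
  motion: [1, 0.9, -0.38, 0, -0.97, 1, 0.93, -0.3, 0, -0.97, 1, 0.96, -0.22, 0, -0.97, 1, 0.97, -0.14, 0, -0.97, 1, 0.98, -0.06, 0, -0.97]

```text
time_s: 0.98
tool_pos: [0.2897, -0.4064, 0.2391]
orientation: [[0.365, 0.931, -0.0], [0.931, -0.365, 0.0], [0.0, -0.0, -1.0]]
contact_force: [0.2, 0.6, -0.4]
opening: -0.004
gripper_force: 0.0
```

>>> servo_tool:
  motion: [1, 0.98, 0.03, 0, -0.97, 1, 0.97, 0.11, 0, -0.97, 1, 0.96, 0.19, 0, -0.97, 1, 0.94, 0.27, 0, -0.97, 1, 0.92, 0.35, 0, -0.97]

```text
time_s: 1.4
tool_pos: [0.3283, -0.3164, 0.2392]
orientation: [[-0.05, 0.999, -0.0], [0.999, 0.05, 0.0], [0.0, -0.0, -1.0]]
contact_force: [0.1, 0.2, 0.0]
opening: -0.001
gripper_force: 0.0
```

>>> servo_tool:
  motion: [1, 0.88, 0.43, 0, -0.97, 1, 0.84, 0.5, 0, -0.97, 1, 0.8, 0.57, 0, -0.97, 1, 0.75, 0.64, 0, -0.97, 1, 0.69, 0.7, 0, -0.97]

```text
time_s: 1.82
tool_pos: [0.3671, -0.2262, 0.2392]
orientation: [[-0.456, 0.89, -0.0], [0.89, 0.456, -0.0], [-0.0, -0.0, -1.0]]
contact_force: [0.0, 1.2, -0.3]
opening: -0.003
gripper_force: 0.0
```

>>> servo_tool:
  motion: [1, 0.63, 0.75, 0, -0.97, 1, 0.56, 0.8, 0, -0.97, 1, 0.49, 0.85, 0, 0, 1, 0.49, 0.85, 0, 0, 1, 0.49, 0.85, 0, 0]

```text
time_s: 2.23
tool_pos: [0.406, -0.1363, 0.2392]
orientation: [[-0.596, 0.803, -0.0], [0.803, 0.596, -0.0], [-0.0, -0.0, -1.0]]
contact_force: [-0.1, 0.1, -0.5]
opening: -0.002
gripper_force: 0.0
```

>>> servo_tool:
  motion: [1, 0.49, 0.85, 0, 0, 1, 0.49, 0.85, 0, 0, 1, 0.49, 0.85, 0, 0, 1, 0.49, 0.85, 0, 0, 1, 0.49, 0.85, 0, 0]

```text
time_s: 2.65
tool_pos: [0.445, -0.0463, 0.2392]
orientation: [[-0.596, 0.803, -0.0], [0.803, 0.596, -0.0], [-0.0, -0.0, -1.0]]
contact_force: [-0.2, -0.7, -0.1]
opening: -0.002
gripper_force: 0.0
```

>>> servo_tool:
  motion: [1, 0.49, 0.85, 0, 0, 1, 0.49, 0.85, 0, 0, 1, 0.49, 0.85, 0, 0, 1, 0.49, 0.85, 0, 0, 1, 0.49, 0.85, 0, 0]

```text
time_s: 3.07
tool_pos: [0.4841, 0.0436, 0.2392]
orientation: [[-0.596, 0.803, -0.0], [0.803, 0.596, -0.0], [-0.0, -0.0, -1.0]]
contact_force: [0.1, 0.4, -0.5]
opening: -0.0
gripper_force: 0.0
```

>>> servo_tool:
  motion: [1, 0.49, 0.85, 0, 0, 1, 0.49, 0.85, 0, 0, 1, 0, 0, 0, 0, 1, 0, 0, 0, 0]

```text
time_s: 3.4
tool_pos: [0.4994, 0.0796, 0.239]
orientation: [[-0.598, 0.802, -0.001], [0.802, 0.598, 0.001], [0.001, -0.0, -1.0]]
contact_force: [0.2, -0.7, -0.3]
opening: -0.002
gripper_force: 0.0
```

```bash
cat >> h.py <<'E'
def wrist(name):
    s=arm.state(); f=vision.grab_frame("wrist"); cv2.imwrite(f"pics/{name}.png",f["image"])
    T=np.eye(4); T[:3,:3]=s["orientation"]; T[:3,3]=s["tool_pos"]
    T=T@np.asarray(f["tool_from_camera"]); X=cloud(f,T); np.save(name+".npy",X); return s,X
E
cat > w.py <<'E'
import sys
from h import *
s,X=wrist(sys.argv[1]); Rt=s["orientation"]; P=(X-s["tool_pos"])@Rt   # tool coords
fin=(abs(P[...,0])<.03)&(abs(P[...,1])<.05)&(P[...,2]>-.06)&(P[...,2]<.02)
print("finger px",fin.sum()); q=P[fin]
if len(q): print("tool min",q.min(0).round(4),"max",q.max(0).round(4))
for z0,z1,c,r,nm in((.115,.135,(.498,.08),.05,"spin"),(.094,.104,(.498,.08),.06,"wheel"),(.092,.104,(.5,-.0437),.02,"rec")):
    m=(X[...,2]>z0)&(X[...,2]<z1)&(np.hypot(X[...,0]-c[0],X[...,1]-c[1])<r)&~fin
    q=X[m]
    if len(q)>10:
        cc,rr=cv2.minEnclosingCircle(q[:,:2].astype(np.float32)); print(nm,len(q),"mean",q.mean(0).round(4),"circ",np.round(cc,4),round(rr,4),"zmed",np.median(q[:,2]).round(4))
E
python3 w.py w1
```

```text
finger px 12459
tool min [-0.0132 -0.0467 -0.06  ] max [0.0178 0.0459 0.0045]
spin 205 mean [0.5106 0.1149 0.1241] circ [0.5116 0.114 ] 0.0067 zmed 0.1248
wheel 7415 mean [0.4956 0.0821 0.0992] circ [0.4977 0.081 ] 0.0505 zmed 0.0991
rec 405 mean [ 0.5015 -0.0403  0.0972] circ [ 0.5018 -0.0418] 0.0131 zmed 0.0976
```

View pics/w1.png

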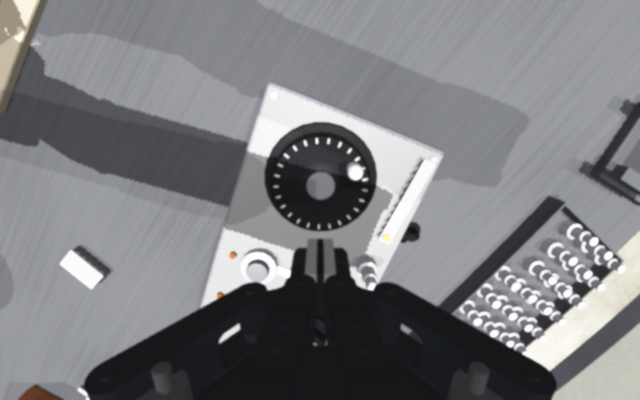

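The wrist view shows the wheel at (320,185), the spinner at (356,172), the record button at (258,266) and the closed fingertips at (320,250). Next I'll measure the tip shape and work out the staging pose.

Run:
```python
from h import *
s=arm.state(); X=np.load("w1.npy"); P=(X-s["tool_pos"])@s["orientation"]
for z0 in(-.05,-.04,-.03,-.02,-.01,0,.005):
    m=(abs(P[...,0])<.03)&(abs(P[...,1])<.05)&(P[...,2]>z0)&(P[...,2]<z0+.01)
    q=P[m]
    if len(q): print(z0,len(q),np.percentile(q[:,:2],[1,50,99],axis=0).round(4).tolist())
# wheel centre from detents marks: circle fit to disc pixels with edges
c=np.array([.4977,.081]); sp=np.array([.5114,.1142])
hd=np.degrees(np.arctan2(*(sp-c)[::-1])); print("ang",hd)
mid=hd-28.8; u=np.array([np.sin(np.radians(mid)),-np.cos(np.radians(mid))]); n=np.array([np.cos(np.radians(mid)),np.sin(np.radians(mid))])
print("push heading",np.degrees(np.arctan2(u[1],u[0])),"tool heading",np.degrees(np.arctan2(-u[1],-u[0])))
stage=c+n*.034+u*(-.036*np.sin(np.radians(28.8))-.018-.012); print("stage",stage)
plan(stage,.20,np.degrees(np.arctan2(-u[1],-u[0])))
```

```text
-0.05 4791 [[-0.0079, -0.0361], [0.0117, -0.0023], [0.0143, 0.036]]
-0.04 1361 [[-0.0087, -0.0277], [0.0119, 0.0001], [0.0145, 0.0275]]
-0.03 647 [[-0.0096, -0.0131], [0.0113, 0.0001], [0.0124, 0.0131]]
-0.02 599 [[0.007, -0.0134], [0.0083, -0.0003], [0.0123, 0.0132]]
-0.01 497 [[0.007, -0.0132], [0.0083, 0.0001], [0.0124, 0.0131]]
0 93 [[0.0072, -0.0114], [0.0115, -0.0004], [0.0123, 0.0102]]
ang 67.57647878374999
push heading -51.22352121625001 tool heading 128.77647878374998
stage [0.494556   0.13920213]
at [0.4994 0.0785 0.239 ] h 126.6 F [-0.47  1.05 -0.65] t 3.45 rows 4
[1, 0.64, 0.4, 0.49, -0.44, 1, 0.63, 0.43, 0.49, 0, 1, 0.63, 0.43, 0.49, 0, 1, 0.63, 0.43, 0.49, 0]
```

Run:
```python
from h import *
s=arm.state(); X=np.load("w1.npy"); P=(X-s["tool_pos"])@s["orientation"]
m=(abs(P[...,0])<.03)&(P[...,2]>-.022)&(P[...,2]<.01); q=P[m]
for y in np.arange(-14,15,2):
    k=q[abs(q[:,1]*1e3-y)<1]
    if len(k): print(y,len(k),(np.percentile(k[:,0],[5,50,95])*1e3).round(1),(np.percentile(k[:,2],[5,95])*1e3).round(1))
```

```text
-14 35 [7.1 7.6 8. ] [-21.3  -4.5]
-12 96 [7.2 7.6 8.2] [-21.5  -2.3]
-10 102 [7.1 7.6 8.2] [-21.3  -1.5]
-8 91 [7.1 7.6 8.1] [-21.3  -0.9]
-6 93 [11.1 11.6 12.1] [-20.8   2.4]
-4 107 [11.2 11.7 12.2] [-20.9   2.1]
-2 100 [11.1 11.6 12.2] [-20.9   1.2]
0 102 [11.2 11.7 12.3] [-20.8   2.8]
2 112 [11.2 11.7 12.2] [-20.8   2.1]
4 106 [11.1 11.7 12.2] [-20.8   2.1]
6 88 [ 8.  11.7 12.3] [-21.2   0.9]
8 99 [7.2 7.7 8.1] [-21.2  -1.4]
10 92 [7.  7.6 8.1] [-20.6  -1.4]
12 95 [7.1 7.7 8.2] [-20.9  -1.9]
14 21 [7.1 7.6 7.9] [-20.1  -5.3]
```

>>> servo_tool:
  motion: [1, 0.64, 0.4, 0.4, -0.44, 1, 0.63, 0.43, 0.4, 0, 1, 0.63, 0.43, 0.4, 0, 1, 0.63, 0.43, 0.4, 0, 1, 0, 0, 0.4, 0]

```text
time_s: 3.87
tool_pos: [0.4939, 0.142, 0.1988]
orientation: [[-0.629, 0.777, 0.0], [0.777, 0.629, 0.001], [0.0, 0.001, -1.0]]
contact_force: [0.5, -0.4, 0.9]
opening: -0.004
gripper_force: 0.0
```

>>> servo_tool:
  motion: [1, 0, 0, 0.9, 0, 1, 0, 0, 0.9, 0, 1, 0, 0, 0.9, 0, 1, 0, 0, 0.9, 0, 1, 0, 0, 0.72, 0]

```text
time_s: 4.28
tool_pos: [0.4943, 0.138, 0.1112]
orientation: [[-0.626, 0.78, -0.001], [0.78, 0.626, -0.001], [-0.0, -0.001, -1.0]]
contact_force: [0.0, -0.6, -0.0]
opening: -0.004
gripper_force: 0.0
```

```bash
cat > r.py <<'E'
from h import *
# distances along push (u) and radial (n)
c=np.array([.4977,.081]); 
s=arm.state(); p=s["tool_pos"]; x=s["orientation"][:2,0]; u=-x/np.hypot(*x); n=np.array([-u[1],u[0]])
d=p[:2]-c; print("t",s["time_s"],"p",p.round(4),"F",s["contact_force"].round(2),"Fu",(s["contact_force"][:2]@u).round(2),"face u mm",(d@u*1e3+11).round(2),"n mm",(d@n*1e3).round(2))
for k in range(0,5): print(k,"spinner face contact at u=",round(36*np.sin(np.radians(-28.8+14.4*k))-7,2),"half:",round(36*np.sin(np.radians(-28.8+14.4*(k+.5)))-7,2))
E
python3 r.py
```

```text
t 4.2833 p [0.4943 0.138  0.1112] F [ 0.05 -0.61 -0.03] Fu 0.51 face u mm -35.56 n mm 33.01
0 spinner face contact at u= -24.34 half: -20.25
1 spinner face contact at u= -15.95 half: -11.51
2 spinner face contact at u= -7.0 half: -2.49
3 spinner face contact at u= 1.95 half: 6.25
4 spinner face contact at u= 10.34 half: 14.16
```

>>> servo_tool:
  motion: [1, -0.15, 0, 0, 0, 1, -0.15, 0, 0, 0, 1, -0.15, 0, 0, 0, 1, -0.15, 0, 0, 0, 1, 0, 0, 0, 0]

```text
time_s: 4.7
tool_pos: [0.5033, 0.1298, 0.1138]
orientation: [[-0.626, 0.78, 0.002], [0.78, 0.626, 0.001], [-0.001, 0.002, -1.0]]
contact_force: [-0.7, 0.5, 0.5]
opening: -0.002
gripper_force: 0.0
```

```bash
python3 r.py|head -1; python3 w.py w2
```

```text
t 4.7 p [0.5033 0.1298 0.1138] F [-0.69  0.53  0.5 ] Fu -0.85 face u mm -23.62 n mm 34.91
finger px 16470
tool min [-0.0286 -0.05   -0.06  ] max [0.0177 0.0466 0.02  ]
wheel 3391 mean [0.4687 0.0763 0.0991] circ [0.4978 0.0817] 0.0504 zmed 0.0992
```

>>> servo_tool:
  motion: [1, -0.12, 0, 0, 0, 1, -0.12, 0, 0, 0, 1, -0.12, 0, 0, 0, 1, 0, 0, 0, 0]

```text
time_s: 5.08
tool_pos: [0.5072, 0.1249, 0.1133]
orientation: [[-0.627, 0.779, 0.001], [0.779, 0.627, 0.0], [-0.0, 0.001, -1.0]]
contact_force: [-0.7, 0.0, -0.5]
opening: 0.001
gripper_force: 0.0
```

```bash
cat > sc.py <<'E'
import sys
from h import *
f=vision.grab_frame("scene"); X=cloud(f); n=sys.argv[1]
cv2.imwrite(f"pics/{n}.png",cv2.resize(f["image"][120:240,270:430],None,fx=5,fy=5,interpolation=cv2.INTER_CUBIC))
m=(X[...,2]>.104)&(X[...,2]<.131)&(np.hypot(X[...,0]-.5015,X[...,1]-.0785)<.048)
s=arm.state(); P=(X-s["tool_pos"])@s["orientation"]
fin=(P[...,0]>-.013-.002)&(P[...,0]<.03)&(abs(P[...,1])<.05)
q=X[m&~fin]; a=q.mean(0); d=a[:2]-[.5015,.0775]; print(len(q),a.round(4),"r",np.hypot(*d).round(4),"ang",np.degrees(np.arctan2(d[1],d[0])).round(1))
E
python3 r.py|head -1; python3 sc.py s1
```

```text
t 5.0833 p [0.5072 0.1249 0.1133] F [-0.7   0.02 -0.49] Fu -0.46 face u mm -17.24 n mm 34.95
36 [0.5177 0.1002 0.117 ] r 0.0279 ang 54.4
```

View pics/s1.png

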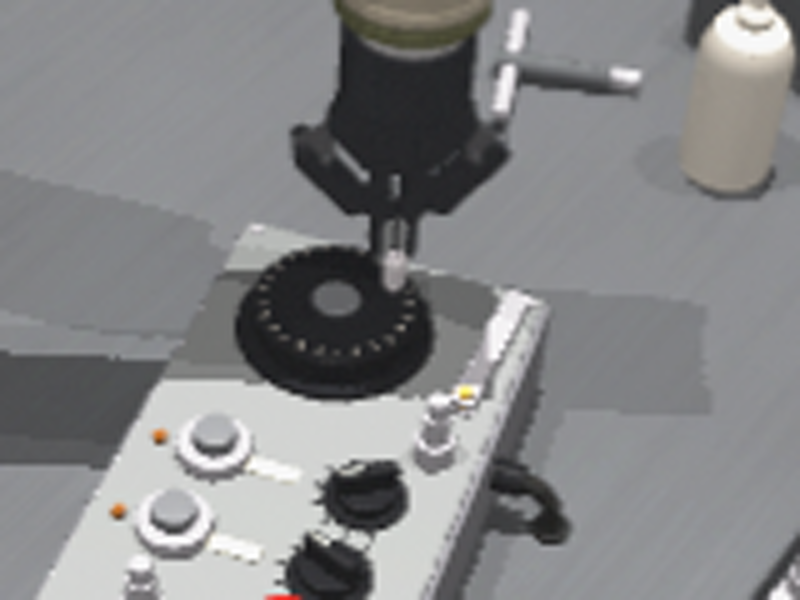

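The crop shows the spinner at about (397,270), just in front of the fingertips, with the wheel hub at (337,298). I'll predict the spinner's scene pixel for each click and compare.

```bash
cat > sp.py <<'E'
from h import *
f=vision.grab_frame("scene"); X=cloud(f); W=np.asarray(f["world_to_cam"])
def proj(p): return cv2.projectPoints(np.array(p,float).reshape(-1,1,3),cv2.Rodrigues(W[:3,:3])[0],W[:3,3],K(f),np.array(f["dist"],float))[0].reshape(-1,2)
S=np.load("scene.npy"); 
def meas(X,fin=None):
    m=(X[...,2]>.116)&(X[...,2]<.131)&(np.hypot(X[...,0]-.5,X[...,1]-.079)<.047)
    if fin is not None: m&=~fin
    v,u=np.nonzero(m); return len(u),np.round([u.mean(),v.mean()],2) if len(u) else None,X[m].mean(0).round(4) if len(u) else None
s=arm.state(); P=(X-s["tool_pos"])@s["orientation"]
fin=(P[...,0]>-.0135)&(P[...,0]<.03)&(abs(P[...,1])<.05)
b=meas(S); print("before",b,"now",meas(X,fin))
a0=67.5; c=b[2][:2]-.0355*np.array([np.cos(np.radians(a0)),np.sin(np.radians(a0))]); base=None
for k in(0,.5,1,2,3,3.5,4,4.5,5):
    a=np.radians(a0-14.4*k); q=[c[0]+.0355*np.cos(a),c[1]+.0355*np.sin(a),b[2][2]]; px=proj(q)[0]
    if base is None: base=px
    print(k,(px-base+b[1]).round(1),np.round(q,4))
E
python3 sp.py
```

```text
before (21, array([347.76, 170.38]), array([0.5134, 0.1119, 0.1233])) now (23, array([349.04, 172.22]), array([0.5205, 0.1081, 0.1228]))
0 [347.8 170.4] [0.5134 0.1119 0.1233]
0.5 [348.5 171.3] [0.5174 0.1099 0.1233]
1 [349.1 172.3] [0.5211 0.1075 0.1233]
2 [349.7 174.4] [0.5275 0.1013 0.1233]
3 [349.6 176.5] [0.5322 0.0937 0.1233]
3.5 [349.3 177.5] [0.5337 0.0895 0.1233]
4 [348.7 178.5] [0.5348 0.0852 0.1233]
4.5 [348.  179.5] [0.5353 0.0808 0.1233]
5 [347.1 180.3] [0.5352 0.0763 0.1233]
```

Exactly one click so far, and the face calibration agrees. On to click 2.

>>> servo_tool:
  motion: [1, -0.11, 0, 0, 0, 1, -0.11, 0, 0, 0, 1, -0.11, 0, 0, 0, 1, -0.11, 0, 0, 0, 1, 0, 0, 0, 0]

```text
time_s: 5.6
tool_pos: [0.5127, 0.1171, 0.1129]
orientation: [[-0.626, 0.78, 0.0], [0.78, 0.626, -0.0], [-0.0, -0.0, -1.0]]
contact_force: [0.3, -0.1, -0.0]
opening: -0.004
gripper_force: 0.0
```

```bash
python3 r.py|head -1; python3 sp.py|head -1
```

```text
t 5.6 p [0.5127 0.1171 0.1129] F [ 0.26 -0.13 -0.02] Fu 0.26 face u mm -7.8 n mm 34.32
before (21, array([347.76, 170.38]), array([0.5134, 0.1119, 0.1233])) now (19, array([349.63, 174.21]), array([0.5272, 0.101 , 0.124 ]))
```

Click 2, exactly. Next is click 3.

>>> servo_tool:
  motion: [1, -0.1, 0, 0, 0, 1, -0.1, 0, 0, 0, 1, -0.1, 0, 0, 0, 1, -0.1, 0, 0, 0, 1, 0, 0, 0, 0]

```text
time_s: 6.07
tool_pos: [0.5178, 0.1107, 0.1129]
orientation: [[-0.626, 0.78, 0.0], [0.78, 0.626, -0.001], [-0.001, -0.0, -1.0]]
contact_force: [0.2, 0.4, -0.5]
opening: -0.001
gripper_force: 0.0
```

```bash
python3 r.py|head -1; python3 sp.py|head -1
```

```text
t 6.0667 p [0.5178 0.1107 0.1129] F [ 0.25  0.42 -0.48] Fu -0.17 face u mm 0.44 n mm 34.24
before (21, array([347.76, 170.38]), array([0.5134, 0.1119, 0.1233])) now (18, array([349.44, 176.28]), array([0.5312, 0.0942, 0.1232]))
```

Click 3. On to the last one.

>>> servo_tool:
  motion: [1, -0.1, 0, 0, 0, 1, -0.1, 0, 0, 0, 1, -0.1, 0, 0, 0, 1, -0.1, 0, 0, 0, 1, 0, 0, 0, 0]

```text
time_s: 6.53
tool_pos: [0.5224, 0.1046, 0.1127]
orientation: [[-0.626, 0.78, -0.0], [0.78, 0.626, -0.0], [-0.0, -0.001, -1.0]]
contact_force: [-0.6, -0.4, -0.5]
opening: -0.003
gripper_force: 0.0
```

```bash
python3 r.py|head -1; python3 sp.py|head -1
```

```text
t 6.5333 p [0.5224 0.1046 0.1127] F [-0.61 -0.35 -0.48] Fu -0.11 face u mm 8.06 n mm 34.03
before (21, array([347.76, 170.38]), array([0.5134, 0.1119, 0.1233])) now (24, array([348.96, 178.29]), array([0.5343, 0.0871, 0.1225]))
```

Click 4, as predicted at (348.7,178.5). Backing off, then up.

>>> servo_tool:
  motion: [1, 0.2, 0, 0, 0, 1, 0.4, 0, 0, 0, 1, 0, 0, -0.9, 0, 1, 0, 0, -1, 0, 1, 0, 0, -1, 0]

```text
time_s: 7.0
tool_pos: [0.5141, 0.1153, 0.1715]
orientation: [[-0.627, 0.779, -0.001], [0.779, 0.627, -0.0], [0.0, -0.0, -1.0]]
contact_force: [0.0, -0.0, 0.3]
opening: 0.0
gripper_force: 0.0
```

```bash
python3 -c "
from h import *
plan((.5018,-.0422),.18,128.8)"; python3 sp.py|head -1
```

```text
at [0.5141 0.1153 0.1715] h 128.83 F [ 0.01 -0.04  0.32] t 7.0 rows 8
[1, -0.72, -0.68, -0.05, 0.01, 1, -0.72, -0.68, -0.05, 0, 1, -0.72, -0.68, -0.05, 0, 1, -0.72, -0.68, -0.05, 0, 1, -0.72, -0.68, -0.05, 0]
[1, -0.72, -0.68, -0.05, 0, 1, -0.72, -0.68, -0.05, 0, 1, -0.72, -0.68, -0.05, 0]
before (21, array([347.76, 170.38]), array([0.5134, 0.1119, 0.1233])) now (22, array([348.82, 178.5 ]), array([0.5343, 0.0865, 0.1221]))
```

>>> servo_tool:
  motion: [1, -0.72, -0.68, -0.05, 0, 1, -0.72, -0.68, -0.05, 0, 1, -0.72, -0.68, -0.05, 0, 1, -0.72, -0.68, -0.05, 0, 1, -0.72, -0.68, -0.05, 0]

```text
time_s: 7.47
tool_pos: [0.5066, 0.0155, 0.176]
orientation: [[-0.627, 0.779, 0.0], [0.779, 0.627, -0.0], [-0.001, 0.0, -1.0]]
contact_force: [0.4, 0.1, 0.3]
opening: -0.006
gripper_force: 0.0
```

>>> servo_tool:
  motion: [1, -0.72, -0.68, 0, 0, 1, -0.72, -0.68, 0, 0, 1, -0.72, -0.68, 0, 0, 1, 0, 0, 0, 0, 1, 0, 0, 0, 0]

```text
time_s: 7.88
tool_pos: [0.502, -0.0439, 0.1758]
orientation: [[-0.625, 0.781, 0.0], [0.781, 0.625, -0.0], [-0.0, -0.0, -1.0]]
contact_force: [-0.3, 0.5, -0.5]
opening: -0.002
gripper_force: 0.0
```

```bash
python3 w.py w3; python3 -c "
from h import *
plan((.5018,-.0422),.11,128.8)"
```

```text
finger px 12441
tool min [-0.0123 -0.0477 -0.06  ] max [0.0181 0.0468 0.005 ]
spin 484 mean [0.5313 0.0867 0.1235] circ [0.5328 0.088 ] 0.0072 zmed 0.1246
wheel 16239 mean [0.4951 0.0804 0.0993] circ [0.4981 0.0812] 0.0507 zmed 0.0993
rec 796 mean [ 0.5006 -0.0415  0.0973] circ [ 0.5013 -0.0423] 0.013 zmed 0.0975
at [ 0.5021 -0.0428  0.1759] h 128.77 F [-0.14  0.49  0.68] t 7.9333 rows 4
[1, 0.01, 0, 0.82, -0.01, 1, 0.01, 0, 0.82, 0, 1, 0.01, 0, 0.82, 0, 1, 0.01, 0, 0.82, 0]
```

View pics/w3.png

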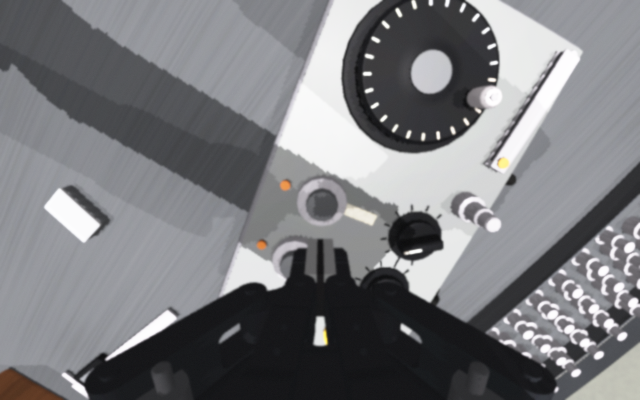

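The wrist view shows the record button head at (323,197), right ahead of the tip, with the spinner at (485,97). The turn measures 57° (4 clicks). Going down now.

>>> servo_tool:
  motion: [1, 0, 0, 0.82, 0, 1, 0, 0, 0.82, 0, 1, 0, 0, 0.82, 0, 1, 0, 0, 0.82, 0, 1, 0, 0, 0, 0]

```text
time_s: 8.35
tool_pos: [0.5005, -0.0419, 0.1077]
orientation: [[-0.628, 0.778, -0.004], [0.778, 0.628, 0.001], [0.003, -0.002, -1.0]]
contact_force: [-1.3, 0.5, -1.2]
opening: -0.001
gripper_force: 0.0
```

>>> servo_tool:
  motion: [1, 0, 0, 0.15, 0, 1, 0, 0, 0.15, 0, 1, 0, 0, 0.15, 0, 1, 0, 0, 0, 0]

```text
time_s: 8.68
tool_pos: [0.5028, -0.0429, 0.1018]
orientation: [[-0.627, 0.779, 0.001], [0.779, 0.627, 0.0], [-0.001, 0.001, -1.0]]
contact_force: [-0.8, 2.6, 3.4]
opening: 0.006
gripper_force: 1.6
```

>>> servo_tool:
  motion: [1, 0, 0, 0.1, 0, 1, 0, 0, 0.1, 0, 1, 0, 0, 0, 0]

```text
time_s: 8.93
tool_pos: [0.503, -0.043, 0.0989]
orientation: [[-0.626, 0.779, 0.001], [0.779, 0.626, -0.0], [-0.001, 0.001, -1.0]]
contact_force: [-4.9, 3.2, 16.7]
opening: -0.003
gripper_force: 8.5
```

At 16.7 N and TCP z 0.0989 it is on the stop. I'll hold briefly, then let it up.

>>> servo_tool:
  motion: [1, 0, 0, 0.05, 0, 1, 0, 0, 0, 0]

```text
time_s: 9.1
tool_pos: [0.5031, -0.0429, 0.0987]
orientation: [[-0.626, 0.779, 0.001], [0.779, 0.626, -0.001], [-0.002, 0.001, -1.0]]
contact_force: [-9.9, 2.6, 27.6]
opening: -0.003
gripper_force: 14.1
```

>>> servo_tool:
  motion: [1, 0, 0, -0.3, 0, 1, 0, 0, -0.5, 0, 1, 0, 0, -1, 0, 1, 0, 0, -1, 0, 1, 0, 0, -1, 0]

```text
time_s: 9.52
tool_pos: [0.5019, -0.0438, 0.1733]
orientation: [[-0.626, 0.78, -0.001], [0.78, 0.626, -0.0], [0.0, -0.001, -1.0]]
contact_force: [0.3, -0.2, 0.2]
opening: 0.001
gripper_force: 0.0
```

>>> servo_tool:
  motion: [1, 0, 0, -1, 0, 1, 0, 0, -1, 0, 1, 0, 0, 0, 0, 1, 0, 0, 0, 0]

```text
time_s: 9.85
tool_pos: [0.5026, -0.0439, 0.2133]
orientation: [[-0.626, 0.78, 0.002], [0.78, 0.626, -0.001], [-0.002, 0.001, -1.0]]
contact_force: [-1.0, -0.2, 0.0]
opening: -0.001
gripper_force: 0.0
```

```bash
python3 w.py w4; python3 sp.py|head -1
```

```text
finger px 12433
tool min [-0.0122 -0.0479 -0.06  ] max [0.0178 0.0457 0.0048]
spin 327 mean [0.5315 0.0869 0.1235] circ [0.533 0.088] 0.0069 zmed 0.1245
wheel 12037 mean [0.4949 0.0812 0.0992] circ [0.4984 0.0811] 0.0508 zmed 0.0992
rec 603 mean [ 0.5007 -0.0416  0.0973] circ [ 0.5011 -0.0425] 0.013 zmed 0.0975
before (21, array([347.76, 170.38]), array([0.5134, 0.1119, 0.1233])) now (21, array([348.76, 178.38]), array([0.5345, 0.0858, 0.1232]))
```

The button is back up (top at 97.5 mm), the wheel still rests in click 4, and the robot is clear.

```bash
python3 -c "
from station import arm
print(arm.sign_off())"
```

```text
the job is handed in; nothing more can be done
None
```

The job is handed in: the wheel measured in the fourth click clockwise (about 57° turned), and the position-record button was then pressed to its stop and came back up, with the arm clear of everything at about 10 s.

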